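# Tip the fallen pipette-tip boxes back onto their bases

### The arm

A 7-joint arm with a two-finger parallel gripper is mounted at the origin on the work surface. World frame = base frame: x ahead of the robot, y to its left, z up, the work surface at z = 0. Lengths are in m, angles in rad, forces in N, time in s.
With the tool pointing down it reaches from about 0.4 to 0.85 m from the base axis. Payload 4.5 kg.
Tool frame: the origin (TCP) lies where the fingers leave the gripper's body, on its centre line; the fingertips stand 64 mm ahead of it and the grasp point (between the pads) lies 45 mm ahead of it; z points along the fingers, y is the line along which they close (so a half turn about z gives the same grasp; the last joint's range is limited). The gripper opens to 88 mm and grips with 3 to 60 N. Pads are 18 mm wide; open, the fingers measure 123 mm over their backs; the gripper's body (75 mm by 187 mm) begins 45 mm behind the grasp point.
Start: joints at [-1.24, 0.689, -0.195, 1.565, 0.157, 0.902, -0.215], TCP at [0.183, 0.598, 0.303] pointing down, gripper open.
Joint ranges: [-3.01, 3.01], [-0.46, 2.08], [-1.47, 1.51], [0.13, 2.56], [-1, 4.14], [0.04, 2.09], [-2.66, 2.66]. Speed limits (rad/s): [2.57, 2.57, 3.14, 3.14, 3.14, 3.14, 3.14].

### API

Orientations are given as a unit quaternion [x, y, z, w].
In Python, from plant import r gives the robot as it stands.
- The arm moves only by the tool play_rows, never from a script. Its arguments are lists of equal length, an entry for each row: "translation": the shift along the tool's x, y, z in m, a list of three; "delta_rot": the turn, a rotation vector about the tool's x, y, z in degrees, a list of three; "grip": the opening, from -1 (shut) to 1 (fully open). In form: {"translation": [[x, y, z], ...], "delta_rot": [[rx, ry, rz], ...], "grip": [grip, ...]}. A call has 1 to 20 rows; each row shifts and turns the commanded pose from where the row before left it, along the tool's axes as they then stand; what a row does not reach is not made up. A row lasts 1/8 s, in which the tool goes at most 62.5 mm and 10.7 degrees, less where a joint would pass 70% of its speed; a pose out of reach is approached as far as the arm can. A call with a gripper value outside its range is refused whole. The fingers move at their own pace and stop on an object; "squeeze" is the grip in N (left out, the last holds). Time passes only in rows, so rows that do not move let the fingers close. It gives the time, the measured TCP pose, the force, the opening and the grip force at its end, in the units of the state.
- r.get_state(): the state, without advancing time (a new reading comes with each control period).
- r.snapshot(name): name is "scene" or "top" or "wrist"; returns the picture (420x560x3 uint8, blue, green, red); there is no depth.
- r.get_calibration(name): a dict with "intrinsics" (3x3 intrinsics, pixels), "eye" and "rotation" of the camera in the world. Camera axes: x right, y up, looking along -z (the intrinsics and any distortion apply to the point x, -y, -z); pixel columns grow to the right and rows downward; lengths in m; the calibration is good to about 2 mm. The wrist camera is an equidistant fisheye: a pixel r from the principal point sees the ray r / f radians off the axis. A picture is of the moment at which its call begins: read the wrist's pose just before it. get_calibration takes no time and is no camera call; for the wrist camera it gives the pose at the moment of the call.
- r.finish_job(): hands the job in; it is judged then, once.
Trained networks look in the newest picture that a camera, given by its name, has taken for a name from the list of things; names that differ only in an ending like _2 or _b are one class to them, and where a whole thing is asked for, a point or a joint stands for the part that bears it (a point fixed in the world has none). Each returns a list of dicts, best first, with "confidence" (0 to 1); they miss things now and then, are a little off and sometimes report something else, mostly with a low value. They report only what shows in the picture. A call takes as long as a camera call. They do not tell look-alikes from the thing itself.
- r.look_for(camera, target): "point" ([x, y, z] in m, in world coordinates, good to about 4 mm: the middle of the surface that is visible of it).
- r.silhouettes(camera, target): "pixels" (420x560 bool, what is visible of it).
The state is a dict: "clock": time; "q": joint angles; "qd": joint speeds; "joint_torque": joint torques, N m; "tool_pos": TCP position; "eef_rot": TCP orientation; "contact_force": force on the tool from outside, world axes, zero at the start; "moment": the same for the moment, N m; "opening": opening from 0.0 (shut) to 1.0 (fully open); "finger_force": force on a finger pad.
Only numpy, scipy, OpenCV 4.12 (cv2) and the standard library are available. Lean on these libraries where they do the work, as an engineer would, in place of code of your own. Each camera call takes 0.05 s, during which the arm holds its last target. There are 200 camera calls.

### The job

Two closed pipette-tip boxes were left standing wrongly on the gel bench: the blue-lidded one stands on its long side and the orange-lidded one on its short end. Push each one over with the fingers so that it tips onto its grey base and rests right way up, lid on top, about where it stood; do not lift or carry them and never tip one over onto its lid. Leave the green-lidded box, which is already right, and everything else on the bench alone.

Things in the scene. Friction and masses are not known exactly. Their poses are not given: they have to be found in the camera images.
- blue_box: Closed tip box, 0.13-0.25 kg: pale grey base, blue lid. Origin: its centre; +x points out through the lid, -x through the base (faces 25 mm off). Starts on its long side, z up: 50 x 122 x 84 mm in x, y, z. Pushed along its -x high on the lid face it tips (lower down it may slide); past balance (31 deg, some 45 mm of push at 75 mm height) it falls onto its base: +x up, centre 25 mm high.
- orange_box: Closed tip box, 0.13-0.25 kg: pale grey base, orange lid. Origin: its centre; +x points out through the lid, -x through the base (faces 25 mm off). Starts on its short end, z up: 50 x 84 x 122 mm in x, y, z. Pushed along its -x high on the lid face it tips (lower down it may slide); past balance (22 deg, some 45 mm of push at 110 mm height) it falls onto its base: +x up, centre 25 mm high.
- green_box: The third pipette-tip box, green lid, already right way up (122 x 84 mm, 50 mm high), towards the far side of the bench. Origin: centre of its underside, z up. To be left alone.
- tube_rack: Green rack of small tubes, 90 x 72 mm, 50 mm high, at the left. Origin: centre of its underside, z up. To be left alone.
- pipette: Grey and white pipette lying on the bench along its x axis, 268 mm long, 30 mm high, at the left. Origin: on the bench under its middle, z up. To be left alone.
- amber_bottle: Amber reagent bottle with blue cap, 60 mm diameter, 125 mm high, at the right. Origin: centre of its underside, z up. To be left alone.
- beaker: Clear beaker, 72 mm diameter, 90 mm high, at the right. Origin: centre of its underside, z up. To be left alone.
- white_jar: Small white jar with red cap, 56 mm diameter, 60 mm high, close in front of the robot. Origin: centre of its underside, z up. To be left alone.
There are look-alikes about, which are no part of the job. Leave any yellow look-alike of the orange_box alone. Leave any pink look-alike of the blue_box alone.

How it is judged:
At the end, for the whole second after the job is handed in: Blue- and orange-lidded boxes rest still on their bases on the bench, lid up within 5.7 degrees, centre 19 to 31 mm high and within 20 cm of its start; green-lidded box, tube rack, pipette, bottle, beaker and jar upright within 3 cm of their starts (angle between each of blue_box, orange_box's own x axis and vertical below 0.1 rad and height (world z) of blue_box between 0.019 and 0.031 m and distance of each of blue_box, orange_box from where it was at the start of the episode below 0.2 m and linear speed of each of blue_box, orange_box below 0.02 m/s and angular speed of each of blue_box, orange_box below 0.1 rad/s and height (world z) of orange_box between 0.019 and 0.031 m and angle between each of green_box, tube_rack, pipette, amber_bottle, beaker, white_jar's own z axis and vertical below 0.1 rad and distance of each of green_box, tube_rack, pipette, amber_bottle, beaker, white_jar from where it was at the start of the episode below 0.03 m); the robot touches nothing.
It fails at once if the blue- or orange-lidded box is lifted off the bench (height (world z) of blue_box above 0.066 m or height (world z) of orange_box above 0.083 m).
It fails at once if the blue- or orange-lidded box is tipped over onto its lid (angle between any of blue_box, orange_box's own x axis and vertical above 2.4 rad).
It fails at once if a bystander is shifted by more than 3 cm or knocked over (distance of any of green_box, tube_rack, pipette, amber_bottle, beaker, white_jar from where it was at the start of the episode above 0.03 m or angle between any of green_box, tube_rack, pipette, amber_bottle, beaker, white_jar's own z axis and vertical above 0.35 rad).
It also fails if it takes over 40 s, if anything falls off the work surface, if the arm or the gripper's body presses on something with over 40 N, if the wrist force passes 120 N, or if a joint passes its speed limit or range.

## Working session

There is one attempt and no reset: what is moved stays moved. The work goes in short steps, Python scripts to look and compute and a tool call to move; the robot and the scene stay as the last step left them, time stands still between calls to the robot, and variables do not carry over. Pictures are saved under pics/ and viewed, at most 10 in all, crops included, and the job is handed in when it is done.

Besides the shell and the picture viewer there is one more tool, called as name(argument=value, ...) on one line, values as JSON. play_rows: Moves the arm, as the interface text tells. Its arguments: {"type":"object","properties":{"translation":{"type":"array","items":{"type":"array","items":{"type":"number"}}},"delta_rot":{"type":"array","items":{"type":"array","items":{"type":"number"}}},"grip":{"type":"array","items":{"type":"number"}},"squeeze":{"type":"number"}},"required":["translation","delta_rot","grip"]}

```bash
mkdir -p pics; python3 - <<'E'
from plant import r
import cv2,numpy as np
for n in ("scene","top"):
    cv2.imwrite(f"pics/{n}0.png",r.snapshot(n))
    c=r.get_calibration(n);print(n,np.round(c["intrinsics"],1).tolist(),np.round(c["eye"],3),np.round(c["rotation"],3).tolist())
    for t in ("blue_box","orange_box","green_box","tube_rack","pipette","amber_bottle","beaker","white_jar"):
        print(t,[(np.round(d["point"],3).tolist(),round(d["confidence"],2)) for d in r.look_for(n,t)])
s=r.get_state();print(s["clock"],s["tool_pos"],s["eef_rot"])
E
```

```text
scene [[427.3, 0.0, 285.1], [0.0, 427.3, 204.8], [0.0, 0.0, 1.0]] [1.269 0.853 0.956] [0.141, 0.415, 0.849, 0.295]
blue_box [([0.542, -0.177, 0.065], 0.86), ([0.636, -0.324, 0.058], 0.72)]
orange_box [([0.53, 0.262, 0.088], 0.82), ([0.422, 0.166, 0.11], 0.79), ([0.644, 0.18, 0.087], 0.58)]
green_box [([0.789, 0.008, 0.051], 0.79), ([0.572, 0.537, 0.038], 0.73)]
tube_rack [([0.569, 0.534, 0.034], 0.89), ([0.787, 0.009, 0.051], 0.55)]
pipette [([0.426, 0.51, 0.026], 0.77)]
amber_bottle [([0.539, -0.546, 0.063], 0.82)]
beaker [([0.434, -0.529, 0.064], 0.94)]
white_jar [([0.412, -0.002, 0.042], 0.7)]
top [[498.5, 0.0, 286.5], [0.0, 498.5, 212.1], [0.0, 0.0, 1.0]] [ 0.487 -0.008  1.737] [0.03, -0.023, -0.7, 0.713]
blue_box [([0.622, -0.338, 0.086], 0.89), ([0.528, -0.196, 0.079], 0.67)]
orange_box [([0.622, 0.158, 0.12], 0.81), ([0.514, 0.238, 0.122], 0.8), ([0.41, 0.152, 0.123], 0.64)]
green_box [([0.774, -0.012, 0.049], 0.61)]
tube_rack [([0.555, 0.524, 0.037], 0.85), ([0.527, -0.196, 0.083], 0.46), ([0.771, -0.008, 0.048], 0.35)]
pipette [([0.419, 0.505, 0.025], 0.86)]
amber_bottle [([0.531, -0.556, 0.085], 0.81)]
beaker [([0.422, -0.558, 0.044], 0.92), ([0.773, -0.012, 0.053], 0.38)]
white_jar [([0.402, -0.015, 0.059], 0.53)]
0.9 [0.18278428 0.59769712 0.30275534] [ 1.47844948e-01  9.89010551e-01  3.69113227e-05 -2.10845285e-06]
```

View pics/scene0.png

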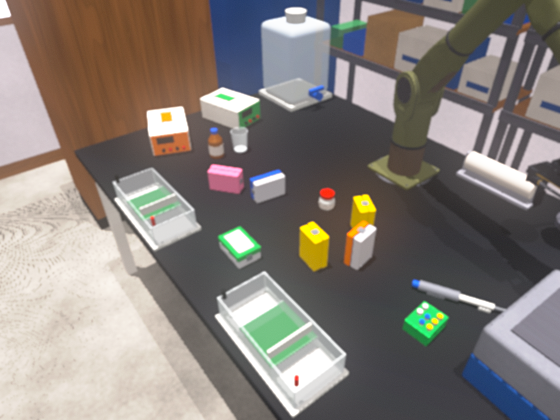

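View pics/top0.png

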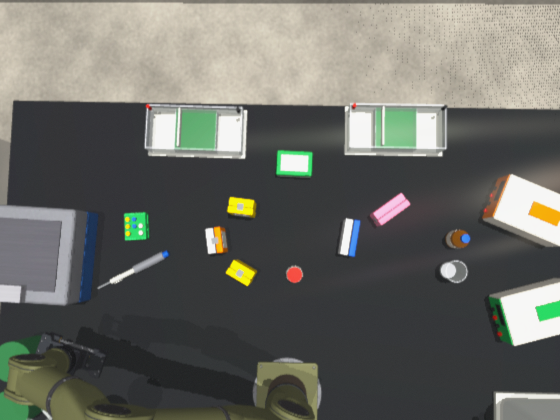

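```bash
cat > fit.py <<'E'
import cv2,numpy as np
from plant import r
from scipy.optimize import minimize
def proj(c,P):
    q=(P-np.array(c["eye"]))@np.array(c["rotation"]); K=np.array(c["intrinsics"])
    return np.c_[K[0,2]-K[0,0]*q[:,0]/q[:,2], K[1,2]+K[1,1]*q[:,1]/q[:,2]]
def corners(x,y,yaw,d):
    s=np.array([[a,b,e] for a in(-.5,.5) for b in(-.5,.5) for e in(0,1)])*d
    R=np.array([[np.cos(yaw),-np.sin(yaw)],[np.sin(yaw),np.cos(yaw)]])
    return np.c_[s[:,:2]@R.T+[x,y],s[:,2]]
def fit(masks,cals,x,y,d):
    best=None
    def cost(p):
        t=0
        for m,c in zip(masks,cals):
            h=cv2.convexHull(np.round(proj(c,corners(*p,d))*16).astype(np.int32)).reshape(-1,1,2)
            im=np.zeros((420,560),np.uint8); cv2.fillPoly(im,[h],255,cv2.LINE_AA,4); im=im/255.
            t+=1-np.minimum(im,m).sum()/np.maximum(im,m).sum()
        return t
    for yw in np.radians(np.arange(-90,90,22.5)):
        o=minimize(cost,[x,y,yw],method="Nelder-Mead",options=dict(initial_simplex=np.array([[x,y,yw],[x+.02,y,yw],[x,y+.02,yw],[x,y,yw+.2]]),maxiter=150))
        if best is None or o.fun<best.fun: best=o
    return best
E
python3 - <<'E'
from fit import *
cal={n:r.get_calibration(n) for n in("scene","top")}
T={"blue_box":[("blue",.535,-.186,(.05,.122,.084)),("pink",.63,-.33,(.05,.122,.084))],
"orange_box":[("orange",.52,.25,(.05,.084,.122)),("yelFar",.63,.17,(.05,.084,.122)),("yelNear",.415,.158,(.05,.084,.122))]}
for n in cal: cv2.imwrite(f"pics/{n}1.png",r.snapshot(n))
for t,L in T.items():
    sil={n:[d["pixels"] for d in r.silhouettes(n,t)] for n in cal}
    for nm,x,y,d in L:
        ms=[];cs=[];names=[]
        for n in cal:
            p=proj(cal[n],np.array([[x,y,d[2]/2]]))[0]
            ds=[np.linalg.norm(np.argwhere(m)[:,::-1].mean(0)-p) for m in sil[n]]
            if ds and min(ds)<15: ms.append(sil[n][int(np.argmin(ds))].astype(float));cs.append(cal[n]);names.append(n)
        o=fit(ms,cs,x,y,d)
        print(nm,names,np.round(o.x[:2],4),"yaw",round(np.degrees(o.x[2]),1),"cost",round(o.fun,3))
t=cv2.imread("pics/top1.png")[190:300,180:420]
s=cv2.imread("pics/scene1.png")[150:280,200:400]
a=cv2.resize(t,(790,None or 362),interpolation=3)[:, :]
b=cv2.resize(s,(360,234),interpolation=3)
im=np.zeros((596,790,3),np.uint8);im[:362]=a;im[362:,:360]=b;cv2.imwrite("pics/crop.png",im)
E
```

```text
Traceback (most recent call last):
  File "fit.py", line 5, in proj
    q=(P-np.array(c["eye"]))@np.array(c["rotation"]); K=np.array(c["intrinsics"])
      ~~~~~~~~~~~~~~~~~~~~~~^~~~~~~~~~~~~~~~~~~~~~~~
ValueError: matmul: Input operand 1 has a mismatch in its core dimension 0, with gufunc signature (n?,k),(k,m?)->(n?,m?) (size 4 is different from 3)
```

```bash
sed -i 's/@np.array(c\["rotation"\])/@Rotation.from_quat(c["rotation"]).as_matrix()/; 1i from scipy.spatial.transform import Rotation' fit.py
cat > m.py <<'E'
from fit import *
cal={n:r.get_calibration(n) for n in("scene","top")}
T={"blue_box":[("blue",.535,-.186,(.05,.122,.084)),("pink",.63,-.33,(.05,.122,.084))],
"orange_box":[("orange",.52,.25,(.05,.084,.122)),("yelFar",.63,.17,(.05,.084,.122)),("yelNear",.415,.158,(.05,.084,.122))]}
for n in cal: cv2.imwrite(f"pics/{n}1.png",r.snapshot(n))
for t,L in T.items():
    sil={n:[d["pixels"] for d in r.silhouettes(n,t)] for n in cal}
    for nm,x,y,d in L:
        ms=[];cs=[];names=[]
        for n in cal:
            p=proj(cal[n],np.array([[x,y,d[2]/2]]))[0]
            ds=[np.linalg.norm(np.argwhere(m)[:,::-1].mean(0)-p) for m in sil[n]]
            if ds and min(ds)<15: ms.append(sil[n][int(np.argmin(ds))].astype(float));cs.append(cal[n]);names.append(n)
        o=fit(ms,cs,x,y,d)
        print(nm,names,np.round(o.x[:2],4),"yaw",round(np.degrees(o.x[2]),1),"cost",round(o.fun,3))
t=cv2.imread("pics/top1.png")[190:300,180:420]
s=cv2.imread("pics/scene1.png")[150:280,200:400]
im=np.zeros((596,790,3),np.uint8);im[:362]=cv2.resize(t,(790,362),interpolation=3);im[362:,:360]=cv2.resize(s,(360,234),interpolation=3);cv2.imwrite("pics/crop.png",im)
E
python3 m.py
```

```text
blue ['scene', 'top'] [ 0.529 -0.202] yaw -95.5 cost 0.219
pink ['scene', 'top'] [ 0.6271 -0.3365] yaw 38.8 cost 0.199
orange ['scene', 'top'] [0.509  0.2455] yaw 104.9 cost 0.219
yelFar ['scene', 'top'] [0.623  0.1613] yaw -13.2 cost 0.235
yelNear ['scene', 'top'] [0.4049 0.1552] yaw -38.6 cost 0.627
```

View pics/crop.png

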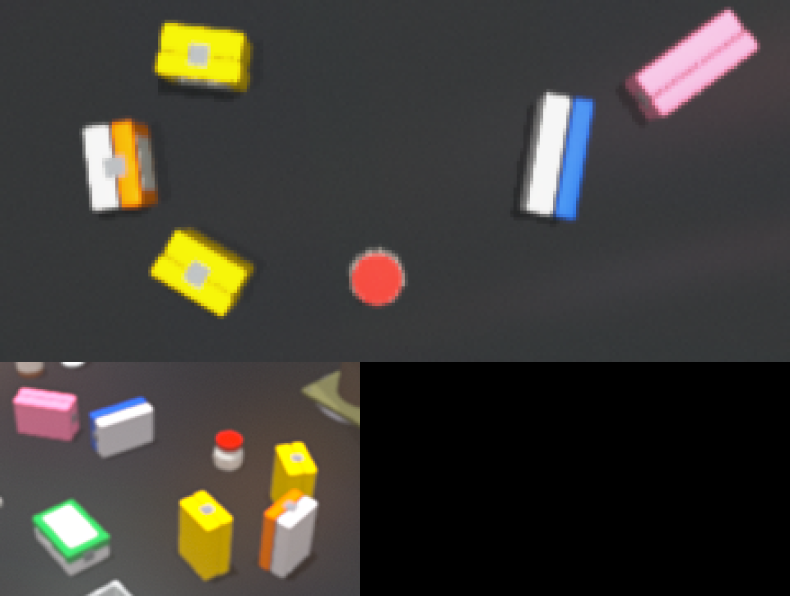

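Top view candidates: orange (216,241) vs yellow (241,207) and (241,272); blue (349,238) vs pink (390,209). The crop confirms this: both targets have lids facing −y (right in the picture), so both get pushed toward +y. Next I'll refine the orange yaw and the position of the pipette end.

```bash
python3 - <<'E'
from fit import *
c=r.get_calibration("top");K=np.array(c["intrinsics"])
def ray(px,z):
    px=np.array(px,float);d=np.c_[(px[:,0]-K[0,2])/K[0,0],-(px[:,1]-K[1,2])/K[1,1],-np.ones(len(px))]@Rotation.from_quat(c["rotation"]).as_matrix().T
    e=np.array(c["eye"]);return (e+d*((z-e[2])/d[:,2])[:,None])[:,:2]
f=lambda L:np.array(L)/3.29+[180,190]
for nm,P,z in(("orange",[(83,127),(135,121),(143,208),(93,210)],.122),("blue",[(545,94),(593,99),(577,220),(527,214)],.084),
              ("yelN",[(180,230),(252,270),(226,315),(151,270)],.122),("yelF",[(160,23),(246,30),(243,85),(156,75)],.122)):
    W=ray(f(P),z);print(nm,np.round(W.mean(0),3),"corners",np.round(W,3).tolist())
    for a,b in((3,0),(2,1)): v=W[b]-W[a];print("  edge",round(np.degrees(np.arctan2(v[1],v[0])),1),round(np.linalg.norm(v),3))
m=r.silhouettes("top","pipette")[0]["pixels"];p=np.argwhere(m)[:,::-1];print("pip end",np.round(ray([p[p[:,0].argmax()]],.015),3))
s=r.get_state();print(s["clock"],Rotation.from_quat(s["eef_rot"]).as_matrix().round(3).tolist())
R=Rotation.from_quat(s["eef_rot"]).as_matrix()
print("to start in tool axes",R.T@(np.array([.513,.185,.303])-s["tool_pos"]))
E
```

```text
orange [0.51  0.241] corners [[0.549, 0.272], [0.555, 0.221], [0.47, 0.211], [0.467, 0.26]]
  edge 8.7 0.082
  edge 6.9 0.086
blue [ 0.529 -0.203] corners [[0.592, -0.187], [0.588, -0.235], [0.466, -0.22], [0.471, -0.17]]
  edge -7.9 0.122
  edge -7.0 0.123
yelN [0.41  0.151] corners [[0.449, 0.174], [0.412, 0.102], [0.367, 0.126], [0.41, 0.201]]
  edge -34.7 0.048
  edge -28.9 0.05
yelF [0.624 0.157] corners [[0.653, 0.199], [0.648, 0.114], [0.593, 0.115], [0.601, 0.201]]
  edge -2.8 0.052
  edge -1.7 0.055
pip end [[0.469 0.42 ]]
1.45 [[-0.956, 0.292, -0.0], [0.292, 0.956, 0.0], [0.0, 0.0, -1.0]]
to start in tool axes [-4.36489476e-01 -2.98069482e-01 -2.92981283e-04]
```

play_rows(translation=[[-0.0441,-0.0294,0],[-0.0441,-0.0294,0],[-0.0441,-0.0294,0],[-0.0441,-0.0294,0],[-0.0441,-0.0294,0],[-0.0441,-0.0294,0],[-0.0441,-0.0294,0],[-0.0441,-0.0294,0],[-0.0441,-0.0294,0],[-0.0441,-0.0294,0],[0,0,0],[0,0,0],[0,0,0],[0,0,0],[0,0,0],[0,0,0],[0,0,0],[0,0,0],[0,0,0]], delta_rot=[[0,0,0],[0,0,0],[0,0,0],[0,0,0],[0,0,0],[0,0,0],[0,0,0],[0,0,0],[0,0,0],[0,0,0],[0,0,8],[0,0,8],[0,0,8],[0,0,8],[0,0,8],[0,0,8],[0,0,8],[0,0,8],[0,0,0]], grip=[-0.32,-0.32,-0.32,-0.32,-0.32,-0.32,-0.32,-0.32,-0.32,-0.32,-0.32,-0.32,-0.32,-0.32,-0.32,-0.32,-0.32,-0.32,-0.32])

```text
clock: 3.82
tool_pos: [0.5185, 0.1878, 0.3028]
eef_rot: [0.649, 0.761, 0.0, 0.0]
contact_force: [-0.2, -0.3, -0.4]
opening: 0.34
finger_force: 0.0
```

play_rows(translation=[[0,0,0.034],[0,0,0.034],[0,0,0.034],[0,0,0.034],[0,0,0],[0.01,0,0],[0.01,0,0],[0.008,0,0],[0.008,0,0],[0.008,0,0],[0,0,0]], delta_rot=[[0,0,0],[0,0,0],[0,0,0],[0,0,0],[0,0,0],[0,0,0],[0,0,0],[0,0,0],[0,0,0],[0,0,0],[0,0,0]], grip=[-0.32,-0.32,-0.32,-0.32,-0.32,-0.32,-0.32,-0.32,-0.32,-0.32,-0.32])

```text
clock: 5.2
tool_pos: [0.5113, 0.2322, 0.1667]
eef_rot: [0.649, 0.761, 0.0, -0.0]
contact_force: [0.1, -1.1, 0.3]
opening: 0.34
finger_force: 0.3
```

```bash
python3 - <<'E'
from plant import r
import cv2
a=r.snapshot("scene")[160:310,250:450]
cv2.imwrite("pics/o1.png",cv2.resize(a,(600,450)))
E
```

```text
(no output)
```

View pics/o1.png

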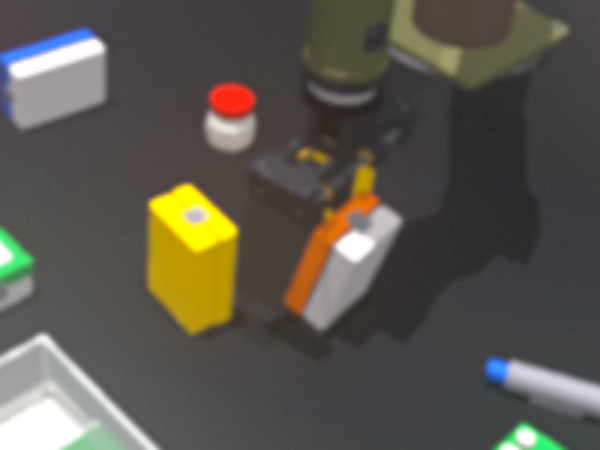

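The orange box at about (345,260) in the crop is tipping cleanly toward its base, with both fingers on the lid and the pipette well clear. I'll keep pushing gently.

play_rows(translation=[[0.006,0,0],[0.006,0,0],[0.005,0,0],[0.005,0,0],[0.005,0,0],[0.005,0,0],[0.005,0,0],[0,0,0],[0,0,0],[0,0,0]], delta_rot=[[0,0,0],[0,0,0],[0,0,0],[0,0,0],[0,0,0],[0,0,0],[0,0,0],[0,0,0],[0,0,0],[0,0,0]], grip=[-0.32,-0.32,-0.32,-0.32,-0.32,-0.32,-0.32,-0.32,-0.32,-0.32])

```text
clock: 6.5
tool_pos: [0.5059, 0.2673, 0.1668]
eef_rot: [0.65, 0.76, -0.0, 0.0]
contact_force: [-0.3, -0.1, 0.8]
opening: 0.337
finger_force: 0.0
```

```bash
python3 - <<'E'
from plant import r
import cv2
a=r.snapshot("scene")[160:310,250:450]
cv2.imwrite("pics/o2.png",cv2.resize(a,(600,450)))
E
```

```text
(no output)
```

View pics/o2.png

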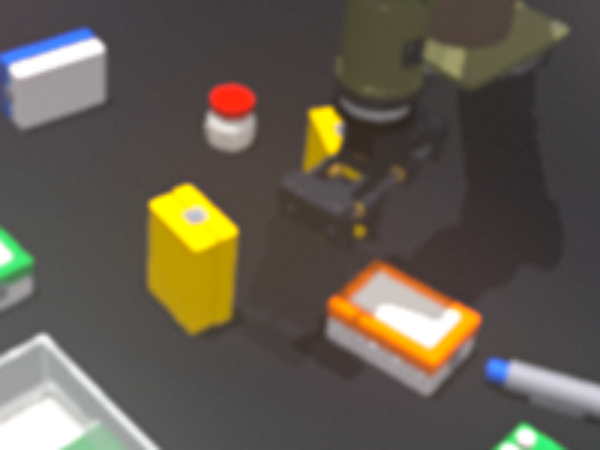

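The orange box now lies on its base with the lid up, just short of the pipette tip at (497,370). Next is the blue one.

play_rows(translation=[[0,0,-0.051],[0,0,-0.051],[0,0,-0.051],[0,0,0],[0,0,0],[-0.052,0.0075,0],[-0.052,0.0075,0],[-0.052,0.0075,0],[-0.052,0.0075,0],[-0.052,0.0075,0],[-0.052,0.0075,0],[-0.052,0.0075,0],[-0.052,0.0075,0],[-0.052,0.0075,0],[-0.052,0.0075,0],[0,0,0],[0,0,0]], delta_rot=[[0,0,0],[0,0,0],[0,0,0],[0,0,7.7],[0,0,7.7],[0,0,0],[0,0,0],[0,0,0],[0,0,0],[0,0,0],[0,0,0],[0,0,0],[0,0,0],[0,0,0],[0,0,0],[0,0,0],[0,0,0]], grip=[-0.32,-0.32,-0.32,-0.32,-0.32,-0.32,-0.32,-0.32,-0.32,-0.32,-0.32,-0.32,-0.32,-0.32,-0.32,-0.32,-0.32])

```text
clock: 8.68
tool_pos: [0.5222, -0.2568, 0.3194]
eef_rot: [0.745, 0.667, 0.0, -0.001]
contact_force: [0.4, 0.7, 1.0]
opening: 0.341
finger_force: 0.0
```

play_rows(translation=[[0,0,0.0468],[0,0,0.0468],[0,0,0.0468],[0,0,0.0468],[0,0,0],[0.01,0,0],[0.008,0,0],[0.008,0,0],[0.008,0,0],[0.008,0,0],[0,0,0]], delta_rot=[[0,0,0],[0,0,0],[0,0,0],[0,0,0],[0,0,0],[0,0,0],[0,0,0],[0,0,0],[0,0,0],[0,0,0],[0,0,0]], grip=[-0.32,-0.32,-0.32,-0.32,-0.32,-0.32,-0.32,-0.32,-0.32,-0.32,-0.32])

```text
clock: 10.05
tool_pos: [0.5271, -0.2144, 0.1324]
eef_rot: [0.745, 0.667, 0.0, -0.001]
contact_force: [-0.1, -0.5, -0.7]
opening: 0.338
finger_force: 0.2
```

```bash
python3 - <<'E'
from plant import r
import cv2
a=r.snapshot("scene")[110:260,180:380]
cv2.imwrite("pics/b1.png",cv2.resize(a,(600,450)))
E
```

```text
(no output)
```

View pics/b1.png

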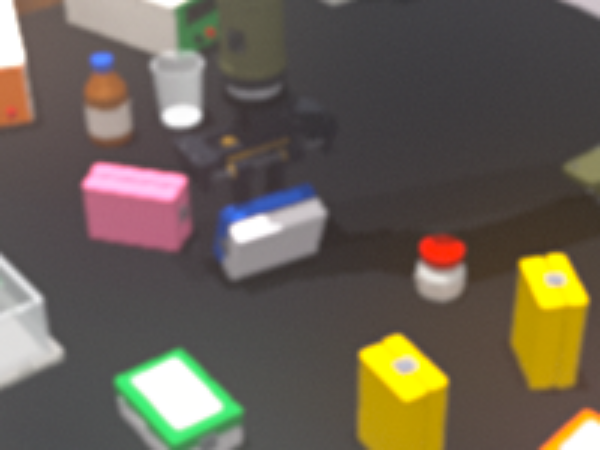

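The blue box at (270,230) is tipping onto its base. I'll push on.

play_rows(translation=[[0.006,0,0],[0.006,0,0],[0.005,0,0],[0.005,0,0],[0.005,0,0],[0.005,0,0],[0.005,0,0],[0.004,0,0],[0,0,0],[0,0,0],[0,0,0],[0,0,0]], delta_rot=[[0,0,0],[0,0,0],[0,0,0],[0,0,0],[0,0,0],[0,0,0],[0,0,0],[0,0,0],[0,0,0],[0,0,0],[0,0,0],[0,0,0]], grip=[-0.32,-0.32,-0.32,-0.32,-0.32,-0.32,-0.32,-0.32,-0.32,-0.32,-0.32,-0.32])

```text
clock: 11.6
tool_pos: [0.5316, -0.1752, 0.1325]
eef_rot: [0.746, 0.666, -0.0, 0.0]
contact_force: [-1.0, 0.0, 0.4]
opening: 0.34
finger_force: 0.0
```

```bash
python3 - <<'E'
from plant import r
import cv2
cv2.imwrite("pics/b2.png",cv2.resize(r.snapshot("scene"),(800,600)))
E
```

```text
(no output)
```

View pics/b2.png

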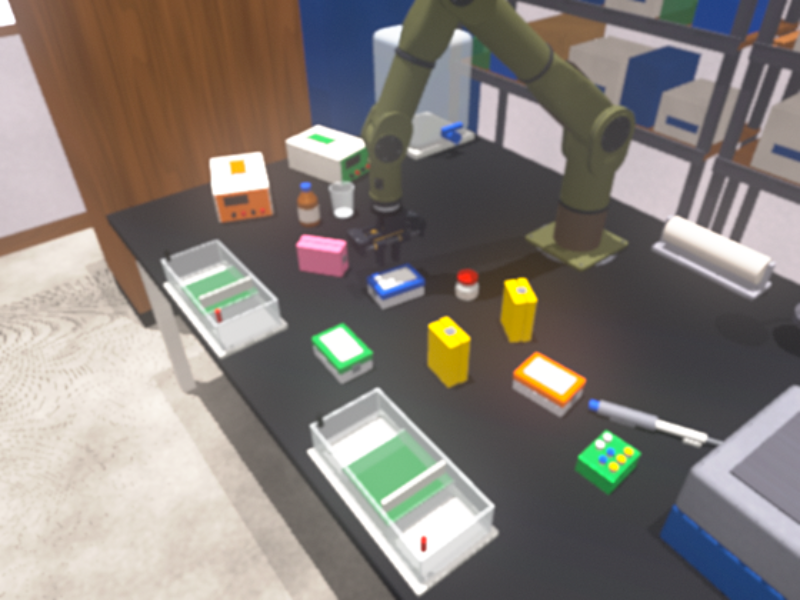

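Both boxes lie on their bases with lids up: blue at (396,285), orange at (549,382). Everything else is where it was. I'll raise the tool clear, then hand in.

play_rows(translation=[[0,0,-0.04],[0,0,-0.04],[0,0,-0.04],[0,0,0],[0,0,0],[0,0,0]], delta_rot=[[0,0,0],[0,0,0],[0,0,0],[0,0,0],[0,0,0],[0,0,0]], grip=[-0.32,-0.32,-0.32,-0.32,-0.32,-0.32])

```text
clock: 12.4
tool_pos: [0.5309, -0.1747, 0.2512]
eef_rot: [0.745, 0.667, -0.001, -0.001]
contact_force: [0.8, -0.1, 0.3]
opening: 0.34
finger_force: 0.0
```

```bash
python3 -c "
from plant import r
print(r.finish_job())"
```

```text
the job is handed in; nothing more can be done
None
```

The blue and orange boxes were both tipped onto their bases, lids up, and the last picture shows nothing else moved; I handed the job in at about 12.4 s, and it returned no verdict.

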